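# Balance an amplifier board at the inspection mark with a sprung lever

### The arm

A 6-joint arm with a two-finger parallel gripper is mounted at the origin on the work surface. World frame = base frame: x ahead of the robot, y to its left, z up, the work surface at z = 0. Lengths are in m, angles in rad, forces in N, time in s.
With the tool pointing down it reaches from about 0.425 to 0.95 m from the base axis. Payload 3.5 kg.
Tool frame: the origin (TCP) lies midway between the tips of the shut fingers; the grasp point (between the pads) lies 19 mm behind it; z points along the fingers, y is the line along which they close (so a half turn about z gives the same grasp; the last joint's range is limited). The gripper opens to 85 mm and grips with 20 to 120 N. Pads are 22 mm wide; open, the fingers measure 114 mm over their backs; the gripper's body (76 mm by 85 mm) begins 54 mm behind the grasp point. The pads swing forward as they close: fully open they stand 13 mm farther back than shut.
Start: joints at [-1.416, 0.286, 1.577, -0, 1.279, -0.15], TCP at [0.203, -0.644, 0.231] pointing down, gripper open.
Joint ranges: [-2.77, 2.77], [-0.9, 2.22], [0.21, 2.48], [-1.53, 4.67], [0.24, 2.81], [-2.84, 2.84]. Speed limits (rad/s): [2.79, 2.79, 3.14, 3.14, 3.14, 3.14].

### API

Orientations are given as a unit quaternion [x, y, z, w].
In Python, from plant import ctrl gives the robot as it stands.
- The arm moves only by the tool move_arm, never from a script. Its argument "plan" is a list of rows, each an object of numbers: "x", "y", "z": the shift along the tool's x, y, z in m; "yaw": the turn about the tool's z in rad; "fingers": the closure, from 0 (fully open) to 1 (shut). In form: [{"x": .., "y": .., "z": .., "yaw": .., "fingers": ..}, ...]. A call has 1 to 5 rows; each row is the pose to reach, as a shift and turn from the pose commanded when the call began, along the tool's axes at that moment; what a row does not reach only later rows make up. A row lasts 1/10 s, in which the tool goes at most 50 mm and 8.59 degrees, less where a joint would pass 70% of its speed; a pose out of reach is approached as far as the arm can. A call with a gripper value outside its range is refused whole. The fingers move at their own pace and stop on an object; "force" is the grip in N (left out, the last holds). Time passes only in rows, so rows that repeat a pose let the fingers close. It gives the time, the measured TCP pose, the force, the opening and the grip force at its end, in the units of the state.
- ctrl.get_state(): the state, without advancing time (a new reading comes with each control period).
- ctrl.read_camera(name): name is "scene" or "side" or "wrist"; returns the picture (384x512x3 uint8, red, green, blue); there is no depth.
- ctrl.camera_model(name): a dict with "intrinsics" (3x3 intrinsics, pixels), "distortion" ([k1, k2, p1, p2, k3] as OpenCV has them; the pictures are not rectified), "cam_to_world" (4x4, takes a point from camera to world coordinates); the wrist camera has in their place "tool_from_camera" (4x4, takes a point from camera to tool coordinates, whose origin is the TCP and whose axes are the flange's). Camera axes: x right, y up, looking along -z (the intrinsics and any distortion apply to the point x, -y, -z); pixel columns grow to the right and rows downward; lengths in m; the calibration is good to about 2 mm. A picture is of the moment at which its call begins: read the wrist's pose just before it. camera_model takes no time and is no camera call.
- ctrl.sign_off(): hands the job in; it is judged then, once.
The state is a dict: "time": time; "qpos": joint angles; "dq": joint speeds; "joint_efforts": joint torques, N m; "eef_pos": TCP position; "tcp_rot": TCP orientation; "contact_force": force on the tool from outside, world axes, zero at the start; "wrist_torque": the same for the moment, N m; "opening": opening from 0.0 (shut) to 1.0 (fully open); "finger_force": force on a finger pad.
Only numpy, scipy, OpenCV 4.12 (cv2) and the standard library are available. Lean on these libraries where they do the work, as an engineer would, in place of code of your own. Each camera call takes 0.05 s, during which the arm holds its last target. There are 200 camera calls.

### The job

The amplifier board on the tilting inspection cradle lies tipped on one rest. Using only the cradle's sprung hand lever, bring the board up so that its pointer stands between the two prongs of the index clip and keep it there for at least 6 s without a break, then lay the board gently down on its other rest, at no time letting it turn faster than about half a radian per second, and let go of the lever. Do not touch the board itself and leave the index clip where it is set.

Things in the scene. Friction and masses are not known exactly. Their poses are not given: they have to be found in the camera images.
- stand: Inspection cradle, fixed to the table: grey base plate 270 x 500 x 12 mm (x by y), two bearing uprights, two rubber-topped rests. Origin: centre of the plate's underside, on the table; x points away from the robot's side, y left, z up; it may stand yawed. The level pivot axis runs along its x, 115 mm above the table, over the plate's middle.
- pivot (a point): Point on the pivot axis in the plane of the hand lever: 112 mm from the stand's centre on the robot's side (-x), 115 mm above the table. With the lever's absolute angle A = joint rocker + joint lever, the knob lies at (0, -150 sin A, 150 cos A) mm from here in the stand's axes.
- knob (a point): Centre of the lever's grey grip: a cylinder 32 mm in diameter, 40 mm long, lying parallel to the pivot axis on top of a 10 mm rod, 150 mm from the pivot. Best taken from above with the fingers closing across it (along the stand's y), firmly; it turns between the pads as the lever swings. The board's near edge is 50 mm from the grip's centre in plan, but at least 60 mm lower.
- lever (a joint): Angle (rad) of the hand lever relative to the board, same sign as joint rocker; free travel -1.0 to 1.0. Only a torsion spring, nominally 0.64 N m/rad with its rest at 0 (damping 0.02 N m s/rad), joins the lever to the board's shaft. Lever mass 0.09 kg. Let go, it stands over the board within 0.05.
- rocker (a joint): Tilt (rad) of the board: 0 level, positive = left end (stand's +y) up, pointer leaning to -y. Stops on the rests at -0.32 (left end down, the start) and +0.32 (right end down, the finish). Top-heavy: between the rests gravity beats the spring, so with the lever held still the board drifts off, time constant 0.45 to 0.75 s; it must be balanced all the time.
- amp: Amplifier board with carrier, heat sinks, parts and pointer, 2.3 kg, 410 mm long (y), 125 mm wide (x), up to 65 mm above the pivot; origin on the pivot axis. Nominal inertia 0.06 kg m2 about the pivot; gravity tips it off level with 0.85 N m per rad (hidden masses: +-15 %, and a constant torque up to 0.1 N m either way). Bearing friction 0.002 N m and 0.012 N m s/rad. Not to be touched.
- pointer_tip (a point): Tip of the brass pointer, 128 mm above the pivot axis when level, 96 mm beyond the stand's centre (+x side). It is fixed to the board and turns with it.
- index (a joint): Setting (rad) of the dark index clip on the scale arc, on the same axis, zero and sign as joint rocker: the pointer stands midway between the prongs when joint rocker equals it. Set between -0.12 and 0.12; stiff, not to be moved.
- index_mid (a point): Point midway between the clip's two prongs, 140 mm from the pivot axis, 96 mm beyond the stand's centre. The prongs reach down on both sides of the pointer's path; the pointer's middle line is between them within 0.1 rad (13 mm at the tip) either side of the middle.

How it is judged:
By the outcome, as a careful person would: the job done as asked, in the order asked, and still so for the second after the job is handed in, with the robot touching nothing.
It also fails if it takes over 69 s, if anything falls off the work surface, if the arm or the gripper's body presses on something with over 40 N, if the wrist force passes 120 N, or if a joint passes its speed limit or range.

## Working session

There is one attempt and no reset: what is moved stays moved. The work goes in short steps, Python scripts to look and compute and a tool call to move; the robot and the scene stay as the last step left them, time stands still between calls to the robot, and variables do not carry over. Pictures are saved under pics/ and viewed, at most 10 in all, crops included, and the job is handed in when it is done.

Besides the shell and the picture viewer there is one more tool, called by a JSON object that holds its "op" and its "data", one argument or row to a line. move_arm: Moves the arm, as the interface text tells. Its arguments: {"type":"object","properties":{"plan":{"type":"array"},"force":{"type":"number"}},"required":["plan"]}

```bash
ls; mkdir -p pics; python3 - <<'E'
from plant import ctrl
import cv2,numpy as np
s=ctrl.get_state();print(s['time'],s['eef_pos'],s['tcp_rot'],s['opening'])
for n in('scene','side'):
    im=ctrl.read_camera(n);cv2.imwrite(f'pics/{n}0.png',im[:,:,::-1]);m=ctrl.camera_model(n);print(n,np.round(m['intrinsics'],1).tolist(),np.round(m['distortion'],4),np.round(m['cam_to_world'],3).tolist())
E
```

```text
pics
0.0 [ 0.20250129 -0.6432187   0.22993557] [ 9.88409876e-01  1.51804238e-01 -8.22822638e-06 -1.17871967e-03] 0.9959561208562061
scene [[369.2, 0.0, 251.9], [0.0, 369.2, 193.2], [0.0, 0.0, 1.0]] [-0.0981  0.      0.      0.      0.    ] [[-0.694, -0.595, 0.405, 0.856], [0.72, -0.563, 0.405, 0.279], [-0.013, 0.573, 0.819, 0.706], [0.0, 0.0, 0.0, 1.0]]
side [[409.0, 0.0, 259.3], [0.0, 409.0, 198.3], [0.0, 0.0, 1.0]] [0.0391 0.     0.     0.     0.    ] [[0.964, 0.163, -0.21, 0.464], [-0.265, 0.653, -0.709, -0.423], [0.021, 0.739, 0.673, 0.599], [0.0, 0.0, 0.0, 1.0]]
```

View pics/scene0.png

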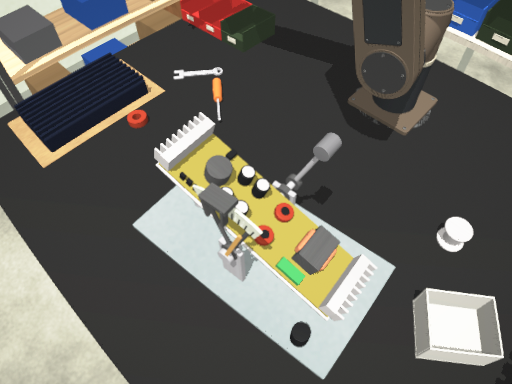

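View pics/side0.png

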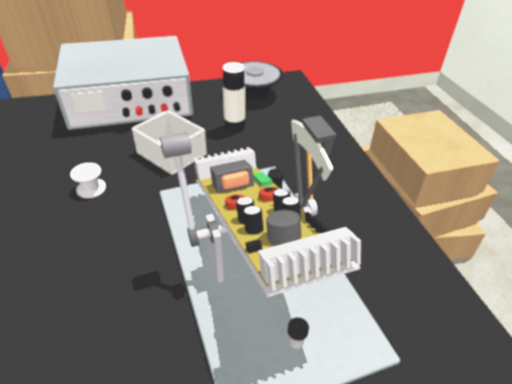

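```bash
cat > h.py <<'E'
import cv2,numpy as np
from plant import ctrl
def ray(n,px):
    m=ctrl.camera_model(n);K=np.array(m['intrinsics']);d=np.array(m['distortion']);T=np.array(m['cam_to_world'])
    u=cv2.undistortPoints(np.array([[px]],float),K,d)[0,0]
    v=T[:3,:3]@np.array([u[0],-u[1],-1.]);return T[:3,3],v/np.linalg.norm(v)
def onz(n,px,z):
    o,v=ray(n,px);return o+v*(z-o[2])/v[2]
def tri(p1,p2,n1='scene',n2='side'):
    o1,v1=ray(n1,p1);o2,v2=ray(n2,p2)
    s=np.linalg.lstsq(np.c_[v1,-v2],o2-o1,rcond=None)[0];a=o1+v1*s[0];b=o2+v2*s[1]
    return (a+b)/2,np.linalg.norm(a-b)
def proj(n,P):
    m=ctrl.camera_model(n);K=np.array(m['intrinsics']);d=np.array(m['distortion']);T=np.array(m['cam_to_world'])
    p=T[:3,:3].T@(np.asarray(P)-T[:3,3]);return cv2.projectPoints(np.array([[p[0],-p[1],-p[2]]]),np.zeros(3),np.zeros(3),K,d)[0].ravel()
E
python3 - <<'E'
from h import *
im=cv2.imread('pics/scene0.png');hsv=cv2.cvtColor(im,cv2.COLOR_BGR2HSV)
print(hsv[250,170],hsv[360,310],hsv[290,370])
m=cv2.inRange(hsv,(80,8,150),(110,60,255));n,l,st,_=cv2.connectedComponentsWithStats(m);k=1+st[1:,4].argmax();pts=np.argwhere(l==k)[:,::-1]
hull=cv2.convexHull(pts.astype(np.int32));ap=cv2.approxPolyDP(hull,6,True)[:,0];print(ap.tolist())
c=[pts[pts[:,0].argmin()],pts[pts[:,1].argmax()],pts[pts[:,0].argmax()]]
P=[onz('scene',x.astype(float),.012) for x in c];print(c,np.round(P,4),[np.linalg.norm(P[0]-P[1]),np.linalg.norm(P[1]-P[2])])
C=(P[0]+P[2])/2;e=P[0]-P[1];yaw=np.arctan2(e[1],e[0]);f=P[1]-P[2];print('centre',C,'ydir',yaw,'xdir',np.arctan2(f[1],f[0]))
print('knob',tri((327,147),(177,146)))
a=cv2.resize(im[165:285,170:290],(480,480),interpolation=cv2.INTER_CUBIC);s=cv2.imread('pics/side0.png')
b=cv2.resize(s[100:220,255:335],(320,480),interpolation=cv2.INTER_CUBIC);cv2.imwrite('pics/crop1.png',np.hstack([a,b]))
E
```

```text
[ 84  11 225] [ 90  13 221] [ 88  14 224]
[[395, 267], [322, 378], [133, 224], [175, 186], [295, 203]]
[array([133, 224]), array([322, 378]), array([395, 267])] [[ 0.7529 -0.1964  0.012 ]
 [ 0.7113  0.2956  0.012 ]
 [ 0.4453  0.2749  0.012 ]] [np.float64(0.4937134514877763), np.float64(0.266814954704081)]
centre [0.59910199 0.03929127 0.012     ] ydir -1.4865032604352182 xdir 0.07749795443684944
knob (array([0.48417064, 0.08063804, 0.2533434 ]), np.float64(0.004634192925025597))
```

View pics/crop1.png

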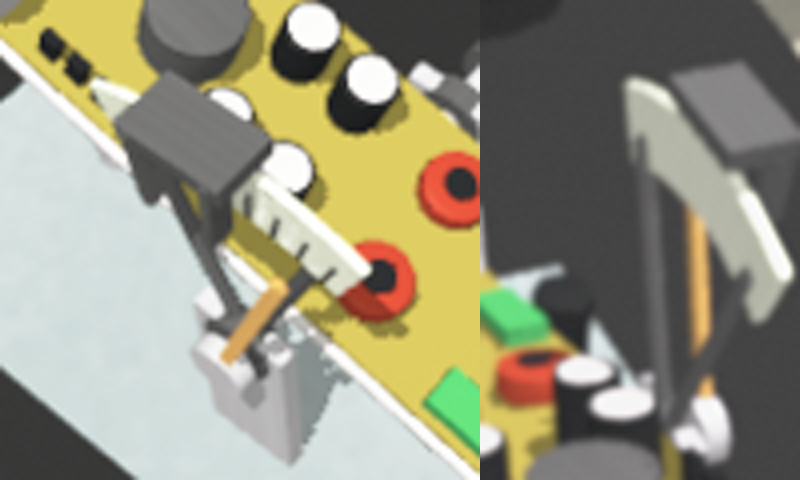

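```bash
cat >> h.py <<'E'
YAW=0.081;C0=np.array([.5990,.0393,0]);cy,sy=np.cos(YAW),np.sin(YAW)
RS=np.array([[cy,-sy,0],[sy,cy,0],[0,0,1]])
def toS(P): return RS.T@(np.asarray(P)-C0)
def toW(P): return C0+RS@np.asarray(P)
def rot(th,b): # body (relative pivot axis) -> stand
    c,s=np.cos(th),np.sin(th);return np.array([b[0],c*b[1]-s*b[2],.115+s*b[1]+c*b[2]])
def unrot(th,p): q=np.array([p[0],p[1],p[2]-.115]);c,s=np.cos(th),np.sin(th);return np.array([q[0],c*q[1]+s*q[2],-s*q[1]+c*q[2]])
def blob(im,lo,hi,near,r):
    hsv=cv2.cvtColor(im,cv2.COLOR_BGR2HSV);m=cv2.inRange(hsv,lo,hi);k=np.zeros_like(m);cv2.circle(k,tuple(int(v) for v in near),r,255,-1)
    ys,xs=np.nonzero(m&k);return (xs.mean(),ys.mean(),len(xs)) if len(xs)>8 else None
E
python3 - <<'E'
from h import *
a=cv2.imread('pics/scene0.png');b=cv2.imread('pics/side0.png')
G=((50,90,80),(80,255,255));O=((5,110,120),(20,255,255))
for nm,rg,p,q in(('green',G,(290,270),(262,178)),('brass',O,(233,246),(312,180)),('coil',O,(315,245),(235,180))):
    u=blob(a,*rg,p,28);v=blob(b,*rg,q,22);print(nm,u,v)
    if u and v: P,e=tri(u[:2],v[:2]);print(np.round(toS(P),4),round(e,4),np.round(unrot(-.32,toS(P)),4))
P,e=tri((218.7,197.5),(318.8,127.5));S=toS(P);print('box',S,e,np.arctan2(-S[1],S[2]-.115),np.hypot(S[1],S[2]-.115))
for x in(.090,.096,.104):
  for px in((207.5,215),(224.5,223)):
    o,v=ray('scene',px);o=toS(o);v=RS.T@v;S=o+v*(x-o[0])/v[0];print(x,S,np.arctan2(-S[1],S[2]-.115),np.hypot(S[1],S[2]-.115))
T=toW(rot(-.32,[.096,0,.128]));print('tip pred',proj('scene',T),proj('side',T))
for i in(-.12,0,.12):
  T=toW(rot(i,[.096,0,.140]));print(i,proj('scene',T),proj('side',T))
K=toW([-.112,-.15*np.sin(-.32),.115+.15*np.cos(.32)]);print('knob',K,proj('scene',K),proj('side',K))
E
```

```text
green (np.float64(290.09016393442624), np.float64(270.7021857923497), 366) (np.float64(262.64835164835165), np.float64(178.8131868131868), 182)
[0.045  0.1021 0.1095] 0.0037 [0.045  0.0986 0.0269]
brass (np.float64(237.44262295081967), np.float64(244.18852459016392), 122) (np.float64(309.5785714285714), np.float64(173.45), 140)
[0.0906 0.0197 0.1749] 0.0132 [ 0.0906 -0.0002  0.063 ]
coil (np.float64(312.684), np.float64(246.944), 250) (np.float64(234.94782608695652), np.float64(182.68985507246376), 345)
[-0.0116  0.1061  0.1138] 0.0108 [-0.0116  0.1011  0.0323]
box [ 0.08557681 -0.00703101  0.27972534] 0.003893870947006204 0.042657353601714264 0.16487532167148544
0.09 [ 0.09       -0.03191106  0.21433258] 0.31084071546751646 0.10433253760265197
0.09 [0.09       0.00528949 0.22957406] -0.04613376654907713 0.11469609232149976
0.096 [ 0.096      -0.02383095  0.23018618] 0.20401236079949145 0.11762554955670068
0.096 [0.096      0.012169   0.24493575] -0.09338157733684076 0.13050434565672542
0.104 [ 0.104      -0.01305746  0.2513243 ] 0.09549103650032269 0.1369482135881501
0.104 [0.104      0.02134168 0.26541801] -0.1409417537919566 0.15192447193832412
tip pred [239.54837592 236.60540977] [307.1314732  133.96244809]
-0.12 [226.43675093 221.52827078] [314.78931126 132.41981631]
0 [217.65011795 214.83439868] [319.73803474 137.75014848]
0.12 [209.20120875 209.02196027] [324.71105305 144.43358967]
knob [0.48354941 0.0772682  0.25738531] [324.75303488 144.8686038 ] [175.07938992 144.23483522]
```

{"op": "move_arm", "data": {
  "plan": [
    {"x": 0.05,"y": 0,"z": -0.05,"yaw": 0.1},
    {"x": 0.1,"y": -0.03,"z": -0.08,"yaw": 0.223},
    {"x": 0.15,"y": -0.06,"z": -0.12,"yaw": 0.223},
    {"x": 0.2,"y": -0.1,"z": -0.15,"yaw": 0.223},
    {"x": 0.25,"y": -0.13,"z": -0.17,"yaw": 0.223}
  ],
  "force": 60
}}

```text
validation failed for argument at $.pl...
```

{"op": "move_arm", "data": {
  "plan": [
    {"x": 0.05,"y": 0,"z": -0.05,"yaw": 0.1,"fingers": 0},
    {"x": 0.1,"y": -0.03,"z": -0.08,"yaw": 0.223,"fingers": 0},
    {"x": 0.15,"y": -0.06,"z": -0.12,"yaw": 0.223,"fingers": 0},
    {"x": 0.2,"y": -0.1,"z": -0.15,"yaw": 0.223,"fingers": 0},
    {"x": 0.25,"y": -0.13,"z": -0.17,"yaw": 0.223,"fingers": 0}
  ],
  "force": 60
}}

```text
time: 0.6
eef_pos: [0.353, -0.5037, 0.3669]
tcp_rot: [0.999, 0.041, 0.0, 0.0]
contact_force: [-0.2, -0.4, 1.0]
opening: 0.998
finger_force: 0.0
```

```bash
cat > go.py <<'E'
from h import *
from scipy.spatial.transform import Rotation as R
import sys
s=ctrl.get_state();g=np.array(eval(sys.argv[1]));r=R.from_quat(s['tcp_rot']);d=r.inv().apply(g-s['eef_pos']);y=r.as_matrix()[:,1]
ta=np.arctan2(y[1],y[0]);w=(YAW-np.pi/2)-ta
print('t',s['time'],'pos',np.round(s['eef_pos'],4),'shift',np.round(d,4),'toolyaw',round(-w,4),'zax',np.round(r.as_matrix()[:,2],3),'open',s['opening'],'F',np.round(s['contact_force'],2),'M',np.round(s['wrist_torque'],2))
E
python3 go.py '[.4836,.0785,.32]'
```

```text
t 0.6 pos [ 0.353  -0.5037  0.3669] shift [ 0.1774 -0.5697  0.0467] toolyaw 0.0002 zax [ 0. -0. -1.] open 0.9983970419302743 F [-0.16 -0.43  1.03] M [-0.   -0.07 -0.03]
```

{"op": "move_arm", "data": {
  "plan": [
    {"x": 0.03,"y": -0.04,"z": 0,"yaw": 0,"fingers": 0},
    {"x": 0.06,"y": -0.08,"z": 0,"yaw": 0,"fingers": 0},
    {"x": 0.09,"y": -0.12,"z": 0,"yaw": 0,"fingers": 0},
    {"x": 0.11,"y": -0.16,"z": 0,"yaw": 0,"fingers": 0},
    {"x": 0.13,"y": -0.2,"z": 0,"yaw": 0,"fingers": 0}
  ]
}}

```text
time: 1.1
eef_pos: [0.4659, -0.293, 0.3652]
tcp_rot: [0.999, 0.041, -0.0, -0.0]
contact_force: [0.4, -0.1, -0.1]
opening: 0.999
finger_force: 0.0
```

{"op": "move_arm", "data": {
  "plan": [
    {"x": 0.0,"y": -0.04,"z": 0,"yaw": 0,"fingers": 0},
    {"x": 0.02,"y": -0.08,"z": 0,"yaw": 0,"fingers": 0},
    {"x": 0.03,"y": -0.12,"z": 0,"yaw": 0,"fingers": 0},
    {"x": 0.04,"y": -0.16,"z": 0,"yaw": 0,"fingers": 0},
    {"x": 0.04,"y": -0.2,"z": 0,"yaw": 0,"fingers": 0}
  ]
}}

```text
time: 1.6
eef_pos: [0.4891, -0.0906, 0.3651]
tcp_rot: [0.999, 0.041, -0.0, -0.0]
contact_force: [-0.1, 0.0, -0.8]
opening: 1.004
finger_force: 0.0
```

```bash
python3 go.py '[.4836,.0785,.32]'
```

```text
t 1.6 pos [ 0.4891 -0.0906  0.3651] shift [ 0.0084 -0.1689  0.0452] toolyaw 0.0012 zax [-0.001  0.001 -1.   ] open 1.0044019735642262 F [-0.14  0.02 -0.78] M [ 0.01  0.03 -0.06]
```

{"op": "move_arm", "data": {
  "plan": [
    {"x": 0.0,"y": -0.04,"z": 0,"yaw": 0,"fingers": 0},
    {"x": 0.005,"y": -0.08,"z": 0,"yaw": 0,"fingers": 0},
    {"x": 0.008,"y": -0.12,"z": 0.01,"yaw": 0,"fingers": 0},
    {"x": 0.008,"y": -0.15,"z": 0.03,"yaw": 0,"fingers": 0},
    {"x": 0.008,"y": -0.169,"z": 0.04,"yaw": 0,"fingers": 0}
  ]
}}

```text
time: 2.1
eef_pos: [0.4819, 0.0788, 0.3238]
tcp_rot: [0.999, 0.042, -0.001, -0.0]
contact_force: [-0.1, -0.7, -0.7]
opening: 0.996
finger_force: 0.0
```

```bash
python3 go.py '[.4836,.0785,.235]'; python3 - <<'E'
from h import *
from scipy.spatial.transform import Rotation as R
s=ctrl.get_state();w=ctrl.read_camera('wrist')[:,:,::-1];sc=ctrl.read_camera('scene')[:,:,::-1]
cv2.imwrite('pics/scene1.png',sc);m=ctrl.camera_model('wrist');print(m)
T=np.eye(4);T[:3,:3]=R.from_quat(s['tcp_rot']).as_matrix();T[:3,3]=s['eef_pos'];T=T@np.array(m['tool_from_camera'])
K=toW([-.112,-.15*np.sin(-.32),.115+.15*np.cos(.32)]);p=T[:3,:3].T@(K-T[:3,3])
print(cv2.projectPoints(np.array([[p[0],-p[1],-p[2]]]),np.zeros(3),np.zeros(3),np.array(m['intrinsics']),np.array(m['distortion']))[0])
cv2.imwrite('pics/w1.png',np.hstack([w,sc])[:, :1024]);cv2.imwrite('pics/w1.png',cv2.resize(np.hstack([w,sc]),(800,300)))
E
```

```text
t 2.1 pos [0.4819 0.0788 0.3238] shift [0.0019 0.0005 0.0888] toolyaw 0.003 zax [-0.003  0.001 -1.   ] open 0.9959880088625696 F [-0.1  -0.71 -0.66] M [-0.03  0.03  0.02]
{'intrinsics': array([[300.63033897,   0.        , 258.29623206],
       [  0.        , 300.63033897, 190.40508137],
       [  0.        ,   0.        ,   1.        ]]), 'distortion': array([-0.01326791,  0.        ,  0.        ,  0.        ,  0.        ]), 'tool_from_camera': array([[-5.18266422e-04,  9.64322356e-01,  2.64730286e-01,
         6.71921888e-02],
       [ 9.99999809e-01,  5.89047431e-04, -1.87984852e-04,
        -1.47117573e-03],
       [-3.37216690e-04,  2.64730138e-01, -9.64322477e-01,
        -1.42081830e-01],
       [ 0.00000000e+00,  0.00000000e+00,  0.00000000e+00,
         1.00000000e+00]])}
[[[262.67913721 201.39665058]]]
```

View pics/w1.png

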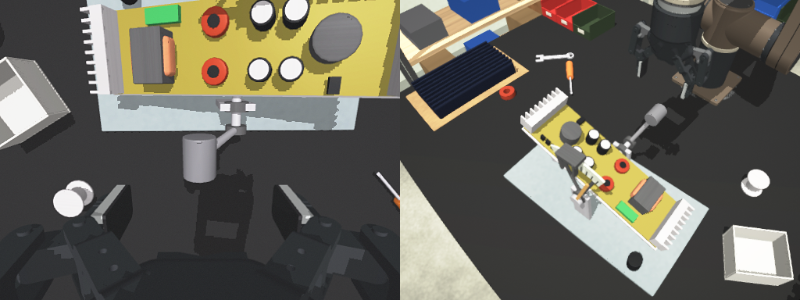

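{"op": "move_arm", "data": {
  "plan": [
    {"x": 0.002,"y": -0.002,"z": 0.02,"yaw": 0.003,"fingers": 0},
    {"x": 0.002,"y": -0.002,"z": 0.045,"yaw": 0.003,"fingers": 0},
    {"x": 0.002,"y": -0.002,"z": 0.07,"yaw": 0.003,"fingers": 0},
    {"x": 0.002,"y": -0.002,"z": 0.088,"yaw": 0.003,"fingers": 0},
    {"x": 0.002,"y": -0.002,"z": 0.088,"yaw": 0.003,"fingers": 0}
  ]
}}

```text
time: 2.7
eef_pos: [0.4835, 0.078, 0.235]
tcp_rot: [0.999, 0.039, -0.003, -0.0]
contact_force: [-0.9, 0.1, -0.1]
opening: 1.002
finger_force: 0.0
```

{"op": "move_arm", "data": {
  "plan": [
    {"x": 0,"y": 0,"z": 0,"yaw": 0,"fingers": 1},
    {"x": 0,"y": 0,"z": 0,"yaw": 0,"fingers": 1},
    {"x": 0,"y": 0,"z": 0,"yaw": 0,"fingers": 1},
    {"x": 0,"y": 0,"z": 0,"yaw": 0,"fingers": 1},
    {"x": 0,"y": 0,"z": 0,"yaw": 0,"fingers": 1}
  ],
  "force": 60
}}

```text
time: 3.2
eef_pos: [0.4856, 0.0788, 0.2393]
tcp_rot: [0.999, 0.04, 0.001, 0.0]
contact_force: [-0.8, 1.7, 4.5]
opening: 0.357
finger_force: 59.0
```

```bash
python3 go.py '[.4836,.081,.235]'; python3 - <<'E'
from h import *
s=ctrl.get_state();print(s['finger_force'])
w=ctrl.read_camera('wrist')[:,:,::-1];cv2.imwrite('pics/w2.png',w);b=ctrl.read_camera('side')[:,:,::-1];cv2.imwrite('pics/side2.png',b);a=ctrl.read_camera('scene')[:,:,::-1];cv2.imwrite('pics/scene2.png',a)
cv2.imwrite('pics/v2.png',cv2.resize(np.hstack([w,b]),(800,300)))
G=((50,90,80),(80,255,255));O=((5,110,120),(20,255,255))
for rg,p,q in((G,(290,270),(262,178)),(O,(315,245),(235,180))): print(blob(a,*rg,p,28),blob(b,*rg,q,22))
E
```

```text
t 3.2 pos [0.4856 0.0788 0.2393] shift [-0.0018 -0.0023  0.0043] toolyaw -0.0016 zax [ 0.002 -0.    -1.   ] open 0.35681179077579955 F [-0.81  1.68  4.45] M [-0.06  0.12  0.12]
59.03353035449982
(np.float64(290.09016393442624), np.float64(270.7021857923497), 366) (np.float64(262.7055555555556), np.float64(178.85555555555555), 180)
(np.float64(312.7450199203187), np.float64(246.99203187250995), 251) (np.float64(234.88695652173914), np.float64(182.7826086956522), 345)
```

View pics/v2.png

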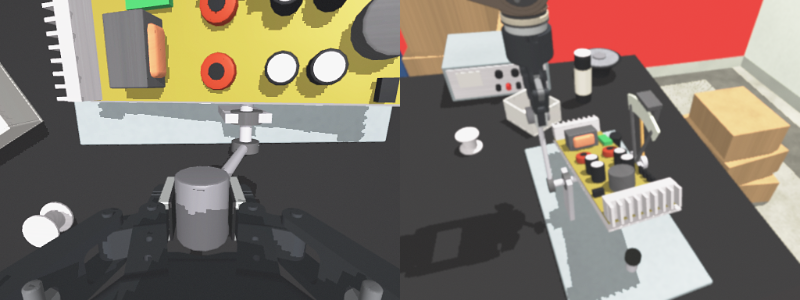

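```bash
cat > c.py <<'E'
# usage: c.py dy ramp(0 step/1 ramp) theta_ref omega_ref T  : measure, filter, advise
from h import *
import sys,os,pickle
from scipy.linalg import solve_discrete_are,expm
from scipy.optimize import minimize_scalar
G=((50,90,80),(80,255,255));O=((5,110,120),(20,255,255))
F=[('scene',G,.045,(290.09,270.70),28),('side',G,.045,(262.68,178.83),22),('scene',O,-.008,(312.7,246.96),26),('side',O,-.014,(234.9,182.72),22)]
BZ=.027
def body(n,px,bx): # body point of a feature in the start picture (tilt -0.32): ray meets body plane z=BZ
    o,v=ray(n,px);o=unrot(-.32,toS(o));v=unrot(-.32,RS.T@v+[0,0,.115]);return o+v*(BZ-o[2])/v[2]
def measure(pred):
    th=[]
    for n in('scene','side'):
        im=ctrl.read_camera(n)[:,:,::-1];cv2.imwrite(f'pics/last_{n}.png',im)
        for nn,rg,bx,p0,r in F:
            if nn!=n: continue
            b=body(n,p0,bx);u=blob(np.ascontiguousarray(im),*rg,proj(n,toW(rot(pred,b))),r)
            if u is None: th.append(np.nan);continue
            th.append(minimize_scalar(lambda t:((proj(n,toW(rot(t,b)))-u[:2])**2).sum(),bounds=(-.4,.4),method='bounded',options=dict(xatol=1e-4)).x)
    return np.array(th)
rng=np.random.default_rng();N=6000
def step(X,A,dA,dt):
    th,w,b,a,k=X
    acc=a*th+k*A+b-.2*w-.33*(w-dA)+rng.normal(0,.15,N)*(abs(w)>1e-9)
    w=w+acc*dt;th=th+w*dt
    lo=th<-.32;hi=th>.32
    w=np.where(lo,np.maximum(w,0),np.where(hi,np.minimum(w,0),w));th=np.clip(th,-.32,.32)
    return np.array([th,w,b,a,k])
def run(X,t0,t1,Af):
    n=max(1,int(round((t1-t0)/.01)));dt=(t1-t0)/n
    for i in range(n):
        t=t0+(i+.5)*dt;X=step(X,Af(t),(Af(t+.005)-Af(t-.005))/.01,dt)
    return X
dy,ramp,thr,wr,T=map(float,sys.argv[1:6])
t=ctrl.get_state()['time']
if os.path.exists('pf.pkl'): X,tl,A0=pickle.load(open('pf.pkl','rb'))
else:
    A0=float(np.arcsin(-toS([.4845,.0795,0])[1]/.15));tl=t
    X=np.array([np.full(N,-.32),np.zeros(N),rng.uniform(-1.8,1.8,N),rng.uniform(1.6,5,N),rng.normal(10.7,1.2,N)])
A1=float(np.arcsin(np.sin(A0)+dy/.15))
d=.04
e=t if ramp else min(t,tl+.1)
Af=lambda s:A0+(A1-A0)*np.clip((s-d-tl)/max(e-tl,.01),0,1)
if t>tl: X=run(X,tl,t,Af)
m=measure(X[0].mean());t2=ctrl.get_state()['time'];th=np.nanmedian(m)
tm=t+.025
X=run(X,t,tm,Af)
z=((th-X[0])/.008)**2
W=np.exp(-.5*(z-z.min()));W/=W.sum();ne=1/(W**2).sum()
mu=X@W;i=rng.choice(N,N,p=W);X=X[:,i]
sd=X.std(1,keepdims=True);h=.15;mX=X[2:].mean(1,keepdims=True)
X[2:]=mX+np.sqrt(1-h*h)*(X[2:]-mX)+h*sd[2:]*rng.normal(size=(3,N))
mv=X[0]>-.3199;X[0]+=mv*rng.normal(0,.002,N);X[1]+=mv*rng.normal(0,.01,N);X[0]=np.clip(X[0],-.32,.32)
X=run(X,tm,t2,Af)
pickle.dump((X,t2,A1),open('pf.pkl','wb'))
m_=X.mean(1);s_=X.std(1);thm,w,b,a,k=m_
M=np.array([[0,1,0],[a,-.53,k],[0,0,0]]);E=expm(M*T);Ad,Bd=E[:2,:2],E[:2,2:]
P=solve_discrete_are(Ad,Bd,np.diag([1,.15]),np.array([[.15]]));K=np.linalg.solve(.15+Bd.T@P@Bd,Bd.T@P@Ad)[0]
An=-(a*thr+b-.53*wr)/k-K@[thm-thr,w-wr]
def shift(A): return np.round(1000*np.array([.15*(np.sin(A)-np.sin(A1)),-.15*(np.cos(A)-np.cos(A1))]),1)
s=ctrl.get_state()
fut=E@[thm,w,An]+[0,0,0]; 
Xf=run(X.copy(),0,T,lambda q:A1+(An-A1)*np.clip((q-d)/.1,0,1))
print('t %.2f meas %s med %.3f | th %.3f w %.3f b %.2f a %.2f k %.2f sd %s neff %d | A %.3f Aeq %.3f -> A %.3f shift y,z mm %s | fut th %.3f w %.3f sd %.3f | F %s eefS %s'%(t2,np.round(m,3),th,thm,w,b,a,k,np.round(s_,3),ne,A1,-(a*thr+b)/k,An,shift(An),Xf[0].mean(),Xf[1].mean(),Xf[0].std(),np.round(s['contact_force'],1),np.round(toS(s['eef_pos'])*1000,1)))
if len(sys.argv)>6: print([(q,shift(float(q)).tolist()) for q in sys.argv[6].split(',')])
E
python3 c.py 0 0 0 0 .4 -.25,-.05,.03
```

```text
t 3.45 meas [-0.32  -0.32  -0.32  -0.327] med -0.320 | th -0.320 w 0.000 b -0.02 a 3.28 k 10.74 sd [0.    0.    1.031 0.975 1.169] neff 6000 | A -0.335 Aeq 0.002 -> A 0.224 shift y,z mm [82.7 -4.6] | fut th -0.247 w 0.440 sd 0.052 | F [-1.1  1.2  6.2] eefS [-109.9   48.6  239.3]
[('-.25', [12.2, -3.7]), ('-.05', [41.8, -8.2]), ('.03', [53.8, -8.3])]
```

{"op": "move_arm", "data": {
  "plan": [
    {"x": 0,"y": 0.008,"z": -0.006,"yaw": 0,"fingers": 1},
    {"x": 0,"y": 0.017,"z": -0.009,"yaw": 0,"fingers": 1},
    {"x": 0,"y": 0.025,"z": -0.01,"yaw": 0,"fingers": 1},
    {"x": 0,"y": 0.034,"z": -0.011,"yaw": 0,"fingers": 1},
    {"x": 0,"y": 0.042,"z": -0.012,"yaw": 0,"fingers": 1}
  ]
}}

```text
time: 3.95
eef_pos: [0.4889, 0.0401, 0.2512]
tcp_rot: [0.999, 0.039, 0.001, -0.005]
contact_force: [-1.5, 7.7, 8.7]
opening: 0.352
finger_force: 59.3
```

```bash
python3 c.py .042 1 -.25 .1 .4 .03
```

```text
t 4.05 meas [-0.32  -0.321 -0.32  -0.326] med -0.320 | th -0.320 w 0.003 b -0.02 a 3.27 k 10.75 sd [1.000e-03 1.200e-02 1.037e+00 9.650e-01 1.186e+00] neff 5998 | A -0.049 Aeq 0.078 -> A 0.162 shift y,z mm [31.6  1.8] | fut th -0.270 w 0.285 sd 0.052 | F [-0.9  6.5  6.6] eefS [-109.7    8.9  251.5]
[('.03', [11.8, -0.1])]
```

{"op": "move_arm", "data": {
  "plan": [
    {"x": 0,"y": 0.0025,"z": 0,"yaw": 0,"fingers": 1},
    {"x": 0,"y": 0.005,"z": 0,"yaw": 0,"fingers": 1},
    {"x": 0,"y": 0.0075,"z": 0,"yaw": 0,"fingers": 1},
    {"x": 0,"y": 0.01,"z": 0,"yaw": 0,"fingers": 1},
    {"x": 0,"y": 0.012,"z": 0,"yaw": 0,"fingers": 1}
  ],
  "force": 40
}}

```text
time: 4.55
eef_pos: [0.49, 0.0287, 0.2527]
tcp_rot: [0.999, 0.039, 0.002, -0.006]
contact_force: [-1.7, 9.9, 10.0]
opening: 0.351
finger_force: 57.9
```

```bash
python3 c.py .012 1 -.25 .1 .4 .1
```

```text
t 4.65 meas [-0.32  -0.322 -0.32  -0.326] med -0.321 | th -0.319 w 0.008 b -0.28 a 3.36 k 10.77 sd [0.003 0.025 0.895 0.96  1.204] neff 5172 | A 0.031 Aeq 0.104 -> A 0.186 shift y,z mm [23.1  2.5] | fut th -0.270 w 0.272 sd 0.054 | F [-1.8  9.7 11.3] eefS [-109.5   -1.7  252.7]
[('.1', [10.3, 0.7])]
```

```bash
python3 - <<'E'
s=open('c.py').read()
s=s.replace("t=ctrl.get_state()['time']\nif","S0=ctrl.get_state();t=S0['time'];ym=toS(S0['eef_pos'])[1]\nif")
s=s.replace("A1=float(np.arcsin(np.sin(A0)+dy/.15))","A1=float(np.arcsin(-ym/.15))")
s=s.replace("m=measure(X[0].mean());t2=ctrl.get_state()['time']","m=measure(X[0].mean());S2=ctrl.get_state();t2=S2['time'];A1=float(np.arcsin(-(ym+2*toS(S2['eef_pos'])[1])/3/.15))")
s=s.replace("| F %s eefS %s'","| F %s g %.0f eefS %s'").replace("np.round(s['contact_force'],1),","np.round(s['contact_force'],1),s['finger_force'],")
open('c.py','w').write(s)
E
```

{"op": "move_arm", "data": {
  "plan": [
    {"x": 0,"y": 0.001,"z": 0,"yaw": 0,"fingers": 1},
    {"x": 0,"y": 0.003,"z": 0,"yaw": 0,"fingers": 1},
    {"x": 0,"y": 0.005,"z": 0,"yaw": 0,"fingers": 1}
  ],
  "force": 25
}}

```text
time: 4.95
eef_pos: [0.4904, 0.0239, 0.2532]
tcp_rot: [0.999, 0.039, 0.002, -0.006]
contact_force: [-2.0, 7.2, 13.3]
opening: 0.351
finger_force: 57.1
```

```bash
python3 c.py .005 1 -.25 .1 .4 .08,.1,.13
```

```text
t 5.05 meas [-0.32  -0.32  -0.32  -0.327] med -0.320 | th -0.320 w 0.003 b -0.47 a 3.37 k 10.72 sd [0.002 0.013 0.777 0.97  1.212] neff 5236 | A 0.046 Aeq 0.123 -> A 0.208 shift y,z mm [24.   3.1] | fut th -0.275 w 0.257 sd 0.042 | F [-2.3  8.5 12.5] g 57 eefS [-109.5   -7.1  253.2]
[('.08', [5.1, 0.3]), ('.1', [8.1, 0.6]), ('.13', [12.5, 1.1])]
```

{"op": "move_arm", "data": {
  "plan": [
    {"x": 0,"y": 0.002,"z": -0.002,"yaw": 0,"fingers": 1},
    {"x": 0,"y": 0.004,"z": -0.004,"yaw": 0,"fingers": 1},
    {"x": 0,"y": 0.006,"z": -0.005,"yaw": 0,"fingers": 1},
    {"x": 0,"y": 0.007,"z": -0.005,"yaw": 0,"fingers": 1}
  ]
}}

```text
time: 5.45
eef_pos: [0.4909, 0.0172, 0.2537]
tcp_rot: [0.999, 0.039, 0.002, -0.007]
contact_force: [5.8, 10.9, -2.9]
opening: 0.351
finger_force: 54.8
```

```bash
python3 c.py .007 1 -.25 .1 .4 .12,.14,.16
```

```text
t 5.55 meas [-0.32  -0.321 -0.32  -0.325] med -0.321 | th -0.319 w 0.007 b -0.62 a 3.38 k 10.72 sd [0.003 0.021 0.699 0.969 1.228] neff 5400 | A 0.089 Aeq 0.136 -> A 0.220 shift y,z mm [19.4  3. ] | fut th -0.274 w 0.252 sd 0.044 | F [ 5.3  9.4 -3.1] g 55 eefS [-109.5  -13.3  253.7]
[('.12', [4.7, 0.5]), ('.14', [7.7, 0.9]), ('.16', [10.6, 1.3])]
```

{"op": "move_arm", "data": {
  "plan": [
    {"x": 0,"y": 0.0015,"z": 0,"yaw": 0,"fingers": 1},
    {"x": 0,"y": 0.003,"z": 0,"yaw": 0,"fingers": 1},
    {"x": 0,"y": 0.0045,"z": 0.0005,"yaw": 0,"fingers": 1},
    {"x": 0,"y": 0.006,"z": 0.0005,"yaw": 0,"fingers": 1}
  ]
}}

```text
time: 5.95
eef_pos: [0.4915, 0.0109, 0.2539]
tcp_rot: [0.999, 0.039, 0.002, -0.006]
contact_force: [3.9, 7.2, 1.4]
opening: 0.351
finger_force: 53.7
```

```bash
python3 c.py .007 1 -.25 .1 .4 .14,.16,.18,.2
```

```text
t 6.05 meas [-0.32  -0.322 -0.319 -0.327] med -0.321 | th -0.319 w 0.010 b -0.84 a 3.42 k 10.62 sd [0.003 0.024 0.598 0.952 1.24 ] neff 4822 | A 0.133 Aeq 0.160 -> A 0.243 shift y,z mm [16.1  3.1] | fut th -0.274 w 0.245 sd 0.042 | F [ 4.   8.1 -1. ] g 54 eefS [-109.5  -20.1  253.9]
[('.14', [1.0, 0.1]), ('.16', [4.0, 0.6]), ('.18', [6.9, 1.1]), ('.2', [9.9, 1.7])]
```

{"op": "move_arm", "data": {
  "plan": [
    {"x": 0,"y": 0.0015,"z": 0,"yaw": 0,"fingers": 1},
    {"x": 0,"y": 0.003,"z": 0.0005,"yaw": 0,"fingers": 1},
    {"x": 0,"y": 0.0045,"z": 0.001,"yaw": 0,"fingers": 1},
    {"x": 0,"y": 0.006,"z": 0.001,"yaw": 0,"fingers": 1}
  ]
}}

```text
time: 6.45
eef_pos: [0.4921, 0.0046, 0.2536]
tcp_rot: [0.999, 0.039, 0.002, -0.005]
contact_force: [3.6, 9.8, 0.6]
opening: 0.355
finger_force: 53.1
```

```bash
python3 c.py .007 1 -.25 .1 .4 .18,.2,.22,.24
```

```text
t 6.55 meas [-0.32  -0.321 -0.319 -0.326] med -0.321 | th -0.318 w 0.012 b -1.08 a 3.49 k 10.58 sd [0.004 0.026 0.492 0.934 1.252] neff 4526 | A 0.174 Aeq 0.184 -> A 0.267 shift y,z mm [13.7  3.1] | fut th -0.274 w 0.240 sd 0.040 | F [4.3 8.6 1.3] g 53 eefS [-109.4  -25.9  253.5]
[('.18', [0.9, 0.2]), ('.2', [3.9, 0.7]), ('.22', [6.8, 1.4]), ('.24', [9.7, 2.0])]
```

{"op": "move_arm", "data": {
  "plan": [
    {"x": 0,"y": 0.0015,"z": 0.0005,"yaw": 0,"fingers": 1},
    {"x": 0,"y": 0.003,"z": 0.001,"yaw": 0,"fingers": 1},
    {"x": 0,"y": 0.0045,"z": 0.001,"yaw": 0,"fingers": 1},
    {"x": 0,"y": 0.006,"z": 0.0015,"yaw": 0,"fingers": 1}
  ]
}}

```text
time: 6.95
eef_pos: [0.4926, -0.0012, 0.2529]
tcp_rot: [0.999, 0.039, 0.002, -0.006]
contact_force: [1.3, 10.0, 4.9]
opening: 0.352
finger_force: 52.9
```

```bash
python3 c.py .007 1 -.25 .1 .4 .18,.2,.22,.24,.26
```

```text
t 7.05 meas [-0.32  -0.322 -0.316 -0.325] med -0.321 | th -0.318 w 0.015 b -1.26 a 3.60 k 10.43 sd [0.004 0.028 0.415 0.889 1.236] neff 4188 | A 0.213 Aeq 0.207 -> A 0.291 shift y,z mm [11.3  2.9] | fut th -0.273 w 0.238 sd 0.038 | F [ 2.7 10.2  4.6] g 53 eefS [-109.3  -31.7  253. ]
[('.18', [-4.9, -1.0]), ('.2', [-1.9, -0.4]), ('.22', [1.0, 0.2]), ('.24', [3.9, 0.9]), ('.26', [6.9, 1.7])]
```

{"op": "move_arm", "data": {
  "plan": [
    {"x": 0,"y": 0.0015,"z": 0.0005,"yaw": 0,"fingers": 1},
    {"x": 0,"y": 0.003,"z": 0.001,"yaw": 0,"fingers": 1},
    {"x": 0,"y": 0.0045,"z": 0.0015,"yaw": 0,"fingers": 1},
    {"x": 0,"y": 0.006,"z": 0.0015,"yaw": 0,"fingers": 1}
  ]
}}

```text
time: 7.45
eef_pos: [0.4932, -0.0077, 0.2523]
tcp_rot: [0.999, 0.039, 0.002, -0.005]
contact_force: [3.0, 8.0, 4.4]
opening: 0.354
finger_force: 51.6
```

```bash
python3 c.py .007 1 -.25 .1 .4 .18,.2,.22,.24,.26,.28,.3
```

```text
t 7.55 meas [-0.266 -0.284 -0.246 -0.292] med -0.275 | th -0.258 w 0.256 b -1.03 a 3.41 k 10.69 sd [0.01  0.037 0.375 0.93  1.148] neff 748 | A 0.259 Aeq 0.176 -> A 0.137 shift y,z mm [-18.   -3.6] | fut th -0.164 w 0.174 sd 0.032 | F [1.3 6.8 5.9] g 52 eefS [-109.3  -38.5  252.2]
[('.18', [-11.6, -2.6]), ('.2', [-8.6, -2.0]), ('.22', [-5.7, -1.4]), ('.24', [-2.8, -0.7]), ('.26', [0.1, 0.0]), ('.28', [3.0, 0.8]), ('.3', [5.9, 1.7])]
```

{"op": "move_arm", "data": {
  "plan": [
    {"x": 0,"y": -0.019,"z": -0.0035,"yaw": 0,"fingers": 1},
    {"x": 0,"y": -0.019,"z": -0.0035,"yaw": 0,"fingers": 1}
  ]
}}

```text
time: 7.75
eef_pos: [0.4918, 0.0068, 0.2559]
tcp_rot: [0.999, 0.041, 0.002, 0.003]
contact_force: [1.1, -4.3, 8.2]
opening: 0.355
finger_force: 50.6
```

```bash
python3 c.py .007 0 -.1 .15 .3
```

```text
t 7.85 meas [-0.179 -0.222 -0.154 -0.214] med -0.196 | th -0.177 w 0.253 b -1.04 a 3.40 k 10.70 sd [0.01  0.041 0.379 0.945 1.118] neff 3016 | A 0.161 Aeq 0.129 -> A 0.164 shift y,z mm [0.4 0.1] | fut th -0.099 w 0.283 sd 0.027 | F [ 0.3 -2.9  6.4] g 51 eefS [-109.5  -24.1  255.9]
```

```bash
cat >> h.py <<'E'
def brass(im,x=.096,r=34,n='scene'):
    hsv=cv2.cvtColor(np.ascontiguousarray(im),cv2.COLOR_BGR2HSV);m=cv2.inRange(hsv,(8,90,100),(22,255,255));k=np.zeros_like(m);cv2.circle(k,(225,235),r,255,-1)
    ys,xs=np.nonzero(m&k);out=[]
    for u,v in zip(xs,ys):
        o,d=ray(n,(float(u),float(v)));o=toS(o);d=RS.T@d;S=o+d*(x-o[0])/d[0];out.append([S[1],S[2]-.115])
    out=np.array(out);rr=np.hypot(*out.T);g=(rr>.03)&(rr<.15)
    return out[g],rr[g]
def brass_ang(im):
    p,rr=brass(im)
    if len(p)<15: return np.nan,len(p),0
    w=rr*rr;return np.average(np.arctan2(-p[:,0],p[:,1]),weights=w),len(p),rr.max()
E
python3 - <<'E'
from h import *
for f in('scene0','scene2','last_scene'):
    im=cv2.imread(f'pics/{f}.png');print(f,brass_ang(im));p,rr=brass(im);o=rr.argsort();a=np.arctan2(-p[:,0],p[:,1]);print([(round(rr[c].mean(),3),round(a[c].mean(),3)) for c in np.array_split(o,5)])
a=cv2.imread('pics/last_scene.png')[165:285,170:290];b=cv2.imread('pics/last_side.png')[100:220,195:335]
cv2.imwrite('pics/crop2.png',np.hstack([cv2.resize(a,(360,360),interpolation=2),cv2.resize(b,(420,360),interpolation=2)]))
E
```

```text
scene0 (np.float64(-0.3154221865910817), 109, np.float64(0.13727287215029246))
[(np.float64(0.045), np.float64(-0.305)), (np.float64(0.068), np.float64(-0.307)), (np.float64(0.091), np.float64(-0.319)), (np.float64(0.111), np.float64(-0.318)), (np.float64(0.129), np.float64(-0.314))]
scene2 (np.float64(-0.31570996091593506), 110, np.float64(0.13727287215029246))
[(np.float64(0.045), np.float64(-0.305)), (np.float64(0.068), np.float64(-0.309)), (np.float64(0.09), np.float64(-0.319)), (np.float64(0.11), np.float64(-0.318)), (np.float64(0.128), np.float64(-0.314))]
last_scene (np.float64(-0.17828759199068792), 121, np.float64(0.13719239228470337))
[(np.float64(0.043), np.float64(-0.159)), (np.float64(0.067), np.float64(-0.176)), (np.float64(0.088), np.float64(-0.173)), (np.float64(0.107), np.float64(-0.178)), (np.float64(0.126), np.float64(-0.183))]
```

View pics/crop2.png

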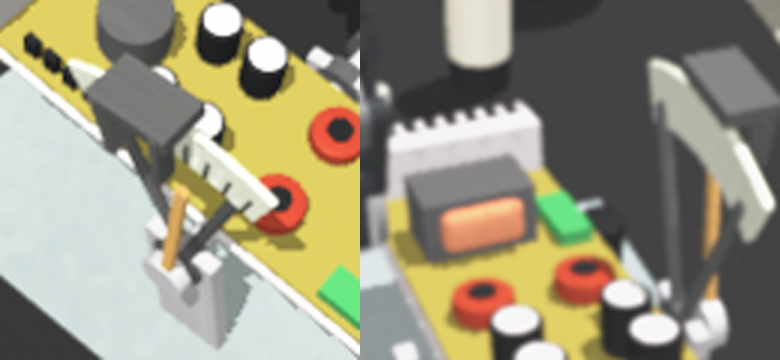

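```bash
python3 - <<'E'
s=open('c.py').read()
i=s.index("def measure");j=s.index("rng=np")
s=s[:i]+'''def measure(pred):
    im=ctrl.read_camera('scene')[:,:,::-1];cv2.imwrite('pics/last_scene.png',im)
    n,rg,bx,p0,r=F[0];b=body(n,p0,bx);u=blob(np.ascontiguousarray(im),*rg,proj(n,toW(rot(pred,b))),r)
    g=minimize_scalar(lambda t:((proj(n,toW(rot(t,b)))-u[:2])**2).sum(),bounds=(-.4,.4),method='bounded',options=dict(xatol=1e-4)).x
    a,c,q=brass_ang(im);return np.array([a-.0045,a-.0045,g,c/1000])
'''+s[j:]
s=s.replace("th=np.nanmedian(m)","th=np.nanmean(m[:3])").replace("tm=t+.025","tm=t").replace("z=((th-X[0])/.008)","z=((th-X[0])/.006)").replace("mu=X@W;","")
open('c.py','w').write(s)
from h import *
Q=[]
for p,q in(((238,202),(302.5,118)),((223.75,213.75),(321.25,115.5)),((211.25,183),(318.75,141.25))):
    P,e=tri(p,q);S=toS(P);Q.append(S);print(np.round(S,4),round(e,4))
M=(np.array(Q[1])+Q[2])/2;print('mid',M,np.arctan2(-M[1],M[2]-.115))
for px in((217.4,198.4),(218.7,197.5)):
  for x in(.09,.096,.102):
    o,v=ray('scene',px);o=toS(o);v=RS.T@v;S=o+v*(x-o[0])/v[0];print(x,S,np.arctan2(-S[1],S[2]-.115),np.hypot(S[1],S[2]-.115))
# refit of the filter on the last two scene pictures
import pickle
X,t,A=pickle.load(open('pf.pkl','rb'));print(X.mean(1),t,A)
E
```

```text
[0.0739 0.0205 0.2814] 0.0009
[0.1018 0.0177 0.2822] 0.0031
[ 0.0723 -0.0343  0.2767] 0.0043
mid [ 0.08703813 -0.00833683  0.27944573] 0.05065315144097499
0.09 [ 0.09       -0.00188538  0.28835748] 0.010875240871202006 0.17336773525234908
0.096 [0.096      0.00522569 0.30182201] -0.0279642156421069 0.18689508298170926
0.102 [0.102      0.01233677 0.31528654] -0.06151785660422084 0.2006661262440695
0.09 [0.09       0.00110164 0.29328974] -0.006178836310617572 0.17829314222714074
0.096 [0.096      0.00811631 0.30659508] -0.04233645663143083 0.19176691848117228
0.102 [0.102      0.01513098 0.31990043] -0.073711714684364 0.20545834890759543
[-0.17718842  0.25277159 -1.03513139  3.4040013  10.69669672] 7.85 0.1607223770779147
```

{"op": "move_arm", "data": {
  "plan": [
    {"x": 0,"y": -0.007,"z": -0.001,"yaw": 0,"fingers": 1},
    {"x": 0,"y": -0.007,"z": -0.001,"yaw": 0,"fingers": 1}
  ]
}}

```text
time: 8.05
eef_pos: [0.4913, 0.0124, 0.2571]
tcp_rot: [0.999, 0.04, 0.002, 0.004]
contact_force: [-0.2, -5.0, 6.9]
opening: 0.355
finger_force: 50.1
```

```bash
python3 c.py 0 0 0.03 .08 .25
```

```text
t 8.10 meas [-0.124 -0.124 -0.115  0.129] med -0.121 | th -0.110 w 0.224 b -0.94 a 3.57 k 10.64 sd [0.008 0.051 0.341 0.897 1.101] neff 2123 | A 0.121 Aeq 0.078 -> A 0.161 shift y,z mm [5.9 0.8] | fut th -0.049 w 0.288 sd 0.025 | F [-0.6 -5.2  8.2] g 50 eefS [-109.5  -18.2  257.2]
```

{"op": "move_arm", "data": {
  "plan": [
    {"x": 0,"y": -0.002,"z": 0,"yaw": 0,"fingers": 1},
    {"x": 0,"y": -0.002,"z": 0,"yaw": 0,"fingers": 1}
  ]
}}

```text
time: 8.3
eef_pos: [0.4912, 0.0134, 0.2573]
tcp_rot: [0.999, 0.04, 0.002, 0.005]
contact_force: [0.5, -6.3, 7.0]
opening: 0.358
finger_force: 50.1
```

```bash
python3 c.py 0 0 0.05 .05 .25
```

```text
t 8.35 meas [-0.111 -0.111 -0.102  0.13 ] med -0.108 | th -0.103 w 0.025 b -1.41 a 2.70 k 11.29 sd [0.008 0.043 0.207 0.738 1.003] neff 424 | A 0.115 Aeq 0.113 -> A 0.261 shift y,z mm [21.5  4.1] | fut th -0.078 w 0.233 sd 0.020 | F [-0.7 -6.9  7.9] g 50 eefS [-109.5  -17.2  257.3]
```

{"op": "move_arm", "data": {
  "plan": [
    {"x": 0,"y": 0.02,"z": 0.003,"yaw": 0,"fingers": 1},
    {"x": 0,"y": 0.02,"z": 0.003,"yaw": 0,"fingers": 1}
  ]
}}

```text
time: 8.55
eef_pos: [0.4929, -0.0028, 0.2542]
tcp_rot: [0.999, 0.038, 0.002, -0.003]
contact_force: [-0.7, 2.9, 7.4]
opening: 0.356
finger_force: 50.9
```

```bash
python3 c.py 0 0 0.05 .0 .25
```

```text
t 8.60 meas [-0.11  -0.11  -0.1    0.132] med -0.107 | th -0.101 w 0.109 b -1.53 a 2.48 k 11.46 sd [0.007 0.033 0.15  0.673 0.921] neff 2030 | A 0.223 Aeq 0.122 -> A 0.208 shift y,z mm [-2.2 -0.5] | fut th -0.053 w 0.260 sd 0.017 | F [1.4 3.2 9.5] g 51 eefS [-109.2  -33.1  254.3]
```

{"op": "move_arm", "data": {
  "plan": [
    {"x": 0,"y": -0.006,"z": -0.001,"yaw": 0,"fingers": 1},
    {"x": 0,"y": -0.006,"z": -0.001,"yaw": 0,"fingers": 1}
  ]
}}

```text
time: 8.8
eef_pos: [0.4925, 0.0015, 0.2551]
tcp_rot: [0.999, 0.039, 0.003, 0.002]
contact_force: [2.1, -2.7, 7.1]
opening: 0.354
finger_force: 50.6
```

```bash
python3 c.py 0 0 0.05 .0 .25
```

```text
t 8.85 meas [-0.076 -0.076 -0.059  0.116] med -0.070 | th -0.059 w 0.222 b -1.54 a 2.43 k 11.44 sd [0.007 0.031 0.141 0.633 0.903] neff 3219 | A 0.195 Aeq 0.124 -> A 0.128 shift y,z mm [-10.   -1.6] | fut th -0.003 w 0.201 sd 0.015 | F [ 0.8 -2.7  6.8] g 51 eefS [-109.2  -29.1  255.1]
```

{"op": "move_arm", "data": {
  "plan": [
    {"x": 0,"y": -0.0105,"z": -0.0015,"yaw": 0,"fingers": 1},
    {"x": 0,"y": -0.0105,"z": -0.0015,"yaw": 0,"fingers": 1}
  ]
}}

```text
time: 9.05
eef_pos: [0.4916, 0.0106, 0.2573]
tcp_rot: [0.999, 0.04, 0.002, 0.004]
contact_force: [-0.2, -5.9, 9.4]
opening: 0.356
finger_force: 49.8
```

```bash
python3 c.py 0 0 0.05 .0 .25
```

```text
t 9.10 meas [-0.013 -0.013 -0.004  0.136] med -0.010 | th 0.001 w 0.219 b -1.54 a 2.42 k 11.49 sd [0.007 0.03  0.139 0.633 0.874] neff 3327 | A 0.134 Aeq 0.124 -> A 0.078 shift y,z mm [-8.4 -0.9] | fut th 0.042 w 0.089 sd 0.015 | F [-0.6 -5.7  8.7] g 50 eefS [-109.3  -20.   257.3]
```

{"op": "move_arm", "data": {
  "plan": [
    {"x": 0,"y": -0.0085,"z": -0.001,"yaw": 0,"fingers": 1},
    {"x": 0,"y": -0.0085,"z": -0.001,"yaw": 0,"fingers": 1}
  ]
}}

```text
time: 9.3
eef_pos: [0.491, 0.0184, 0.2587]
tcp_rot: [0.999, 0.04, 0.002, 0.005]
contact_force: [-2.1, -7.1, 10.7]
opening: 0.36
finger_force: 49.0
```

```bash
python3 c.py 0 0 0.05 .0 .35
```

```text
t 9.35 meas [0.021 0.021 0.036 0.144] med 0.026 | th 0.032 w 0.066 b -1.56 a 2.25 k 11.34 sd [0.007 0.031 0.139 0.573 0.828] neff 2643 | A 0.081 Aeq 0.127 -> A 0.118 shift y,z mm [5.5 0.5] | fut th 0.037 w -0.010 sd 0.021 | F [-1.6 -6.4 10.1] g 49 eefS [-109.3  -12.2  258.8]
```

{"op": "move_arm", "data": {
  "plan": [
    {"x": 0,"y": 0.009,"z": 0.0005,"yaw": 0,"fingers": 1},
    {"x": 0,"y": 0.009,"z": 0.0005,"yaw": 0,"fingers": 1},
    {"x": 0,"y": 0.009,"z": 0.0005,"yaw": 0,"fingers": 1}
  ]
}}

```text
time: 9.65
eef_pos: [0.4915, 0.0128, 0.2582]
tcp_rot: [0.999, 0.039, 0.002, -0.001]
contact_force: [-1.6, 0.1, 12.1]
opening: 0.355
finger_force: 49.2
```

```bash
python3 c.py 0 0 0.05 .0 .35; python3 - <<'E'
import cv2
a=cv2.imread('pics/last_scene.png')[165:285,170:290];cv2.imwrite('pics/crop3.png',cv2.resize(a,(480,480),interpolation=2))
E
```

```text
t 9.70 meas [0.025 0.025 0.044 0.145] med 0.031 | th 0.030 w -0.029 b -1.59 a 2.18 k 11.44 sd [0.007 0.029 0.109 0.533 0.751] neff 2463 | A 0.118 Aeq 0.129 -> A 0.151 shift y,z mm [4.9 0.7] | fut th 0.026 w 0.020 sd 0.019 | F [-0.8  0.6 12.9] g 49 eefS [-109.4  -17.6  258.2]
```

View pics/crop3.png

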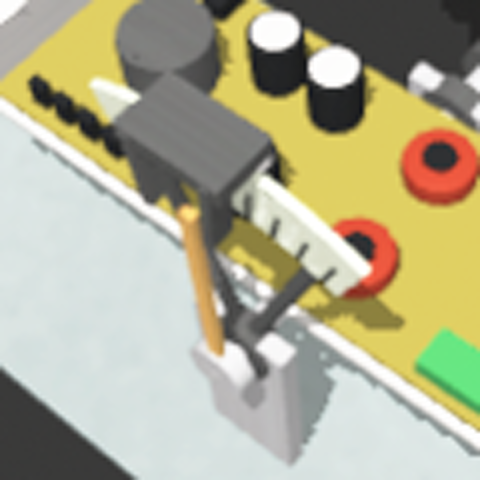

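{"op": "move_arm", "data": {
  "plan": [
    {"x": 0,"y": 0.0065,"z": -0.001,"yaw": 0,"fingers": 1},
    {"x": 0,"y": 0.0065,"z": -0.001,"yaw": 0,"fingers": 1},
    {"x": 0,"y": 0.0065,"z": -0.001,"yaw": 0,"fingers": 1}
  ]
}}

```text
time: 10.0
eef_pos: [0.4917, 0.0082, 0.258]
tcp_rot: [0.999, 0.039, 0.002, -0.004]
contact_force: [-0.0, 4.0, 8.2]
opening: 0.351
finger_force: 48.6
```

```bash
python3 c.py 0 0 0.04 .0 .35
```

```text
t 10.05 meas [0.033 0.033 0.052 0.152] med 0.039 | th 0.040 w 0.048 b -1.55 a 2.41 k 11.36 sd [0.007 0.025 0.104 0.482 0.805] neff 2026 | A 0.149 Aeq 0.128 -> A 0.113 shift y,z mm [-5.4 -0.7] | fut th 0.053 w 0.012 sd 0.017 | F [0.  4.  8.2] g 49 eefS [-109.4  -22.3  258. ]
```

{"op": "move_arm", "data": {
  "plan": [
    {"x": 0,"y": -0.009,"z": -0.0015,"yaw": 0,"fingers": 1},
    {"x": 0,"y": -0.009,"z": -0.0015,"yaw": 0,"fingers": 1},
    {"x": 0,"y": -0.009,"z": -0.0015,"yaw": 0,"fingers": 1}
  ]
}}

```text
time: 10.35
eef_pos: [0.4912, 0.0139, 0.2587]
tcp_rot: [0.999, 0.039, 0.002, 0.002]
contact_force: [2.7, -4.0, 5.6]
opening: 0.355
finger_force: 48.2
```

```bash
python3 c.py 0 0 0.04 .0 .35
```

```text
t 10.40 meas [0.049 0.049 0.069 0.153] med 0.056 | th 0.056 w 0.015 b -1.54 a 2.43 k 11.34 sd [0.007 0.024 0.102 0.448 0.789] neff 2945 | A 0.111 Aeq 0.127 -> A 0.112 shift y,z mm [0.2 0. ] | fut th 0.052 w -0.031 sd 0.016 | F [ 2.  -5.   5.9] g 48 eefS [-109.5  -16.6  258.6]
```

{"op": "move_arm", "data": {
  "plan": [
    {"x": 0,"y": 0.001,"z": 0,"yaw": 0,"fingers": 1},
    {"x": 0,"y": 0.001,"z": 0,"yaw": 0,"fingers": 1},
    {"x": 0,"y": 0.001,"z": 0,"yaw": 0,"fingers": 1}
  ]
}}

```text
time: 10.7
eef_pos: [0.4913, 0.0131, 0.2586]
tcp_rot: [0.999, 0.039, 0.002, 0.001]
contact_force: [2.4, -2.8, 5.5]
opening: 0.353
finger_force: 48.2
```

```bash
python3 c.py 0 0 0.04 .0 .35
```

```text
t 10.75 meas [0.051 0.051 0.073 0.155] med 0.058 | th 0.058 w -0.012 b -1.54 a 2.47 k 11.35 sd [0.007 0.023 0.102 0.424 0.776] neff 3076 | A 0.116 Aeq 0.127 -> A 0.119 shift y,z mm [0.5 0.1] | fut th 0.050 w -0.029 sd 0.016 | F [ 2.2 -2.9  5.7] g 48 eefS [-109.5  -17.4  258.6]
```

{"op": "move_arm", "data": {
  "plan": [
    {"x": 0,"y": 0.001,"z": 0,"yaw": 0,"fingers": 1},
    {"x": 0,"y": 0.001,"z": 0,"yaw": 0,"fingers": 1},
    {"x": 0,"y": 0.001,"z": 0,"yaw": 0,"fingers": 1}
  ]
}}

```text
time: 11.05
eef_pos: [0.4913, 0.0126, 0.2585]
tcp_rot: [0.999, 0.039, 0.002, 0.0]
contact_force: [3.9, -2.5, 5.7]
opening: 0.351
finger_force: 48.2
```

```bash
python3 c.py 0 0 0.04 .0 .45
```

```text
t 11.10 meas [0.052 0.052 0.073 0.154] med 0.059 | th 0.057 w -0.012 b -1.53 a 2.52 k 11.37 sd [0.006 0.022 0.104 0.399 0.792] neff 2969 | A 0.120 Aeq 0.126 -> A 0.120 shift y,z mm [0. 0.] | fut th 0.049 w -0.023 sd 0.019 | F [ 1.8 -1.8  4.9] g 48 eefS [-109.5  -17.9  258.5]
```

Nearly balanced; holding.

{"op": "move_arm", "data": {
  "plan": [
    {"x": 0,"y": 0,"z": 0,"yaw": 0,"fingers": 1},
    {"x": 0,"y": 0,"z": 0,"yaw": 0,"fingers": 1},
    {"x": 0,"y": 0,"z": 0,"yaw": 0,"fingers": 1},
    {"x": 0,"y": 0,"z": 0,"yaw": 0,"fingers": 1}
  ]
}}

```text
time: 11.5
eef_pos: [0.4913, 0.0126, 0.2585]
tcp_rot: [0.999, 0.039, 0.002, 0.001]
contact_force: [2.3, -2.2, 5.5]
opening: 0.351
finger_force: 48.2
```

```bash
python3 c.py 0 0 0.04 .0 .45
```

```text
t 11.55 meas [0.052 0.052 0.073 0.154] med 0.059 | th 0.057 w -0.007 b -1.53 a 2.57 k 11.41 sd [0.007 0.021 0.105 0.382 0.797] neff 2455 | A 0.120 Aeq 0.125 -> A 0.118 shift y,z mm [-0.3 -0. ] | fut th 0.051 w -0.024 sd 0.018 | F [ 2.4 -2.   5.7] g 48 eefS [-109.5  -17.9  258.5]
```

{"op": "move_arm", "data": {
  "plan": [
    {"x": 0,"y": 0,"z": 0,"yaw": 0,"fingers": 1},
    {"x": 0,"y": 0,"z": 0,"yaw": 0,"fingers": 1},
    {"x": 0,"y": 0,"z": 0,"yaw": 0,"fingers": 1},
    {"x": 0,"y": 0,"z": 0,"yaw": 0,"fingers": 1},
    {"x": 0,"y": 0,"z": 0,"yaw": 0,"fingers": 1}
  ]
}}

```text
time: 12.05
eef_pos: [0.4913, 0.0126, 0.2585]
tcp_rot: [0.999, 0.039, 0.002, 0.001]
contact_force: [2.1, -1.0, 5.1]
opening: 0.354
finger_force: 48.2
```

```bash
python3 c.py 0 0 0.04 .0 .55
```

```text
t 12.10 meas [0.051 0.051 0.073 0.155] med 0.058 | th 0.058 w -0.003 b -1.53 a 2.56 k 11.45 sd [0.007 0.021 0.101 0.361 0.751] neff 2255 | A 0.120 Aeq 0.124 -> A 0.117 shift y,z mm [-0.4 -0.1] | fut th 0.051 w -0.024 sd 0.023 | F [ 3.3 -2.   5.1] g 48 eefS [-109.5  -17.9  258.5]
```

```bash
python3 - <<'E'
import cv2
a=cv2.imread('pics/last_scene.png')[170:260,180:260];cv2.imwrite('pics/crop4.png',cv2.resize(a,(480,540),interpolation=2))
E
```

```text
(no output)
```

View pics/crop4.png

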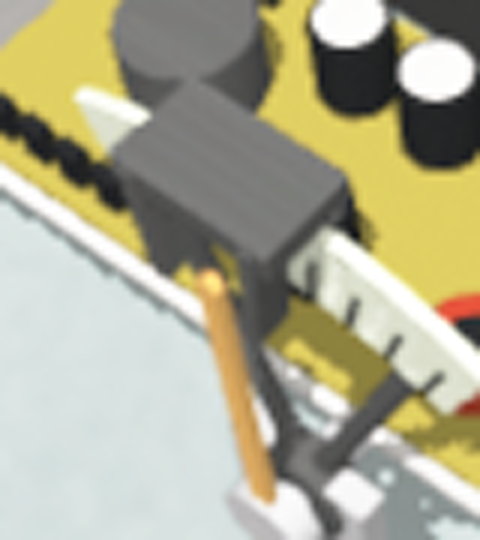

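{"op": "move_arm", "data": {
  "plan": [
    {"x": 0,"y": 0,"z": 0,"yaw": 0,"fingers": 1},
    {"x": 0,"y": 0,"z": 0,"yaw": 0,"fingers": 1},
    {"x": 0,"y": 0,"z": 0,"yaw": 0,"fingers": 1},
    {"x": 0,"y": 0,"z": 0,"yaw": 0,"fingers": 1},
    {"x": 0,"y": 0,"z": 0,"yaw": 0,"fingers": 1}
  ]
}}

```text
time: 12.6
eef_pos: [0.4913, 0.0126, 0.2585]
tcp_rot: [0.999, 0.039, 0.002, 0.001]
contact_force: [3.4, -2.4, 5.9]
opening: 0.354
finger_force: 48.2
```

```bash
python3 c.py 0 0 0.05 .0 .55
```

```text
t 12.65 meas [0.051 0.051 0.073 0.153] med 0.058 | th 0.058 w -0.001 b -1.52 a 2.52 k 11.43 sd [0.007 0.021 0.098 0.355 0.745] neff 2335 | A 0.120 Aeq 0.122 -> A 0.118 shift y,z mm [-0.2 -0. ] | fut th 0.055 w -0.011 sd 0.022 | F [ 2.5 -2.6  5.7] g 48 eefS [-109.5  -17.9  258.5]
```

{"op": "move_arm", "data": {
  "plan": [
    {"x": 0,"y": 0,"z": 0,"yaw": 0,"fingers": 1},
    {"x": 0,"y": 0,"z": 0,"yaw": 0,"fingers": 1},
    {"x": 0,"y": 0,"z": 0,"yaw": 0,"fingers": 1},
    {"x": 0,"y": 0,"z": 0,"yaw": 0,"fingers": 1},
    {"x": 0,"y": 0,"z": 0,"yaw": 0,"fingers": 1}
  ]
}}

```text
time: 13.15
eef_pos: [0.4913, 0.0126, 0.2585]
tcp_rot: [0.999, 0.039, 0.002, 0.001]
contact_force: [3.2, -2.8, 5.9]
opening: 0.357
finger_force: 48.2
```

```bash
python3 c.py 0 0 0.05 .0 .55
```

```text
t 13.20 meas [0.051 0.051 0.073 0.155] med 0.058 | th 0.059 w 0.001 b -1.51 a 2.52 k 11.42 sd [0.007 0.021 0.096 0.349 0.742] neff 2378 | A 0.120 Aeq 0.122 -> A 0.117 shift y,z mm [-0.4 -0. ] | fut th 0.056 w -0.011 sd 0.022 | F [ 1.9 -2.2  6.1] g 48 eefS [-109.5  -17.9  258.5]
```

{"op": "move_arm", "data": {
  "plan": [
    {"x": 0,"y": 0,"z": 0,"yaw": 0,"fingers": 1},
    {"x": 0,"y": 0,"z": 0,"yaw": 0,"fingers": 1},
    {"x": 0,"y": 0,"z": 0,"yaw": 0,"fingers": 1},
    {"x": 0,"y": 0,"z": 0,"yaw": 0,"fingers": 1},
    {"x": 0,"y": 0,"z": 0,"yaw": 0,"fingers": 1}
  ]
}}

```text
time: 13.7
eef_pos: [0.4913, 0.0126, 0.2585]
tcp_rot: [0.999, 0.039, 0.002, 0.001]
contact_force: [2.2, -2.3, 6.0]
opening: 0.351
finger_force: 48.2
```

```bash
python3 c.py 0 0 0.05 .0 .55
```

```text
t 13.75 meas [0.052 0.052 0.073 0.153] med 0.059 | th 0.059 w 0.001 b -1.51 a 2.51 k 11.41 sd [0.007 0.021 0.095 0.361 0.718] neff 2452 | A 0.120 Aeq 0.122 -> A 0.117 shift y,z mm [-0.4 -0. ] | fut th 0.056 w -0.011 sd 0.021 | F [ 2.8 -2.2  5.2] g 48 eefS [-109.5  -17.9  258.5]
```

{"op": "move_arm", "data": {
  "plan": [
    {"x": 0,"y": 0,"z": 0,"yaw": 0,"fingers": 1},
    {"x": 0,"y": 0,"z": 0,"yaw": 0,"fingers": 1},
    {"x": 0,"y": 0,"z": 0,"yaw": 0,"fingers": 1},
    {"x": 0,"y": 0,"z": 0,"yaw": 0,"fingers": 1},
    {"x": 0,"y": 0,"z": 0,"yaw": 0,"fingers": 1}
  ]
}}

```text
time: 14.25
eef_pos: [0.4913, 0.0126, 0.2585]
tcp_rot: [0.999, 0.039, 0.002, 0.001]
contact_force: [2.1, -2.0, 5.7]
opening: 0.353
finger_force: 48.2
```

```bash
python3 c.py 0 0 0.05 .0 .55
```

```text
t 14.30 meas [0.051 0.051 0.073 0.155] med 0.058 | th 0.058 w 0.001 b -1.51 a 2.50 k 11.39 sd [0.007 0.02  0.09  0.368 0.682] neff 2511 | A 0.120 Aeq 0.122 -> A 0.117 shift y,z mm [-0.3 -0. ] | fut th 0.056 w -0.011 sd 0.021 | F [ 2.9 -2.3  5.3] g 48 eefS [-109.5  -17.9  258.5]
```

{"op": "move_arm", "data": {
  "plan": [
    {"x": 0,"y": 0,"z": 0,"yaw": 0,"fingers": 1},
    {"x": 0,"y": 0,"z": 0,"yaw": 0,"fingers": 1},
    {"x": 0,"y": 0,"z": 0,"yaw": 0,"fingers": 1},
    {"x": 0,"y": 0,"z": 0,"yaw": 0,"fingers": 1},
    {"x": 0,"y": 0,"z": 0,"yaw": 0,"fingers": 1}
  ]
}}

```text
time: 14.8
eef_pos: [0.4913, 0.0126, 0.2585]
tcp_rot: [0.999, 0.039, 0.002, 0.001]
contact_force: [2.7, -2.0, 5.7]
opening: 0.35
finger_force: 48.2
```

```bash
python3 c.py 0 0 0.05 .0 .55
```

```text
t 14.85 meas [0.051 0.051 0.073 0.154] med 0.058 | th 0.058 w -0.001 b -1.51 a 2.51 k 11.39 sd [0.007 0.02  0.089 0.372 0.689] neff 2549 | A 0.120 Aeq 0.122 -> A 0.118 shift y,z mm [-0.2 -0. ] | fut th 0.055 w -0.010 sd 0.021 | F [ 2.9 -2.4  6.3] g 48 eefS [-109.5  -17.9  258.5]
```

{"op": "move_arm", "data": {
  "plan": [
    {"x": 0,"y": 0,"z": 0,"yaw": 0,"fingers": 1},
    {"x": 0,"y": 0,"z": 0,"yaw": 0,"fingers": 1},
    {"x": 0,"y": 0,"z": 0,"yaw": 0,"fingers": 1},
    {"x": 0,"y": 0,"z": 0,"yaw": 0,"fingers": 1},
    {"x": 0,"y": 0,"z": 0,"yaw": 0,"fingers": 1}
  ]
}}

```text
time: 15.35
eef_pos: [0.4913, 0.0126, 0.2585]
tcp_rot: [0.999, 0.039, 0.002, 0.001]
contact_force: [2.8, -2.4, 5.4]
opening: 0.357
finger_force: 48.2
```

```bash
python3 c.py 0 0 0.05 .0 .55
```

```text
t 15.40 meas [0.051 0.051 0.073 0.155] med 0.058 | th 0.058 w 0.001 b -1.52 a 2.51 k 11.45 sd [0.007 0.02  0.089 0.384 0.683] neff 2542 | A 0.120 Aeq 0.122 -> A 0.117 shift y,z mm [-0.3 -0. ] | fut th 0.056 w -0.011 sd 0.021 | F [ 3.2 -3.2  5.4] g 48 eefS [-109.5  -17.9  258.5]
```

{"op": "move_arm", "data": {
  "plan": [
    {"x": 0,"y": 0,"z": 0,"yaw": 0,"fingers": 1},
    {"x": 0,"y": 0,"z": 0,"yaw": 0,"fingers": 1},
    {"x": 0,"y": 0,"z": 0,"yaw": 0,"fingers": 1},
    {"x": 0,"y": 0,"z": 0,"yaw": 0,"fingers": 1},
    {"x": 0,"y": 0,"z": 0,"yaw": 0,"fingers": 1}
  ]
}}

```text
time: 15.9
eef_pos: [0.4913, 0.0126, 0.2585]
tcp_rot: [0.999, 0.039, 0.002, 0.001]
contact_force: [2.5, -2.7, 5.8]
opening: 0.351
finger_force: 48.2
```

```bash
python3 c.py 0 0 0.05 .0 .55
```

```text
t 15.95 meas [0.052 0.052 0.073 0.154] med 0.059 | th 0.059 w 0.001 b -1.52 a 2.51 k 11.46 sd [0.007 0.02  0.088 0.374 0.674] neff 2571 | A 0.120 Aeq 0.122 -> A 0.117 shift y,z mm [-0.4 -0. ] | fut th 0.056 w -0.012 sd 0.021 | F [ 2.8 -2.1  5.8] g 48 eefS [-109.5  -17.9  258.5]
```

{"op": "move_arm", "data": {
  "plan": [
    {"x": 0,"y": 0,"z": 0,"yaw": 0,"fingers": 1},
    {"x": 0,"y": 0,"z": 0,"yaw": 0,"fingers": 1},
    {"x": 0,"y": 0,"z": 0,"yaw": 0,"fingers": 1},
    {"x": 0,"y": 0,"z": 0,"yaw": 0,"fingers": 1},
    {"x": 0,"y": 0,"z": 0,"yaw": 0,"fingers": 1}
  ]
}}

```text
time: 16.45
eef_pos: [0.4913, 0.0126, 0.2585]
tcp_rot: [0.999, 0.039, 0.002, 0.001]
contact_force: [3.3, -1.8, 5.7]
opening: 0.352
finger_force: 48.2
```

```bash
python3 c.py 0 0 0.05 .0 .55
```

```text
t 16.50 meas [0.051 0.051 0.073 0.155] med 0.058 | th 0.058 w -0.000 b -1.52 a 2.50 k 11.45 sd [0.007 0.021 0.087 0.368 0.662] neff 2418 | A 0.120 Aeq 0.122 -> A 0.118 shift y,z mm [-0.3 -0. ] | fut th 0.056 w -0.011 sd 0.021 | F [ 2.  -2.1  6. ] g 48 eefS [-109.5  -17.9  258.5]
```

{"op": "move_arm", "data": {
  "plan": [
    {"x": 0,"y": 0,"z": 0,"yaw": 0,"fingers": 1},
    {"x": 0,"y": 0,"z": 0,"yaw": 0,"fingers": 1},
    {"x": 0,"y": 0,"z": 0,"yaw": 0,"fingers": 1},
    {"x": 0,"y": 0.006,"z": 0.0005,"yaw": 0,"fingers": 1},
    {"x": 0,"y": 0.006,"z": 0.0005,"yaw": 0,"fingers": 1}
  ]
}}

```text
time: 17.0
eef_pos: [0.4916, 0.0089, 0.2581]
tcp_rot: [0.999, 0.038, 0.002, -0.004]
contact_force: [2.6, 3.5, 7.9]
opening: 0.355
finger_force: 48.4
```

```bash
python3 c.py 0 0 0.1 .1 .25
```

```text
t 17.05 meas [0.055 0.055 0.078 0.152] med 0.063 | th 0.069 w 0.092 b -1.52 a 2.49 k 11.31 sd [0.007 0.021 0.086 0.36  0.653] neff 1360 | A 0.144 Aeq 0.112 -> A 0.147 shift y,z mm [0.5 0.1] | fut th 0.101 w 0.161 sd 0.012 | F [2.5 2.9 6.3] g 48 eefS [-109.5  -21.5  258.1]
```

{"op": "move_arm", "data": {
  "plan": [
    {"x": 0,"y": 0,"z": 0,"yaw": 0,"fingers": 1},
    {"x": 0,"y": 0,"z": 0,"yaw": 0,"fingers": 1}
  ]
}}

```text
time: 17.25
eef_pos: [0.4916, 0.0091, 0.2581]
tcp_rot: [0.999, 0.039, 0.002, -0.003]
contact_force: [2.3, 2.1, 7.6]
opening: 0.356
finger_force: 48.4
```

```bash
python3 c.py 0 0 0.15 .15 .25
```

```text
t 17.30 meas [0.075 0.075 0.094 0.152] med 0.081 | th 0.090 w 0.133 b -1.51 a 2.48 k 11.16 sd [0.006 0.023 0.087 0.346 0.648] neff 2690 | A 0.143 Aeq 0.102 -> A 0.169 shift y,z mm [3.8 0.6] | fut th 0.137 w 0.253 sd 0.012 | F [1.8 2.6 6.5] g 48 eefS [-109.5  -21.4  258.1]
```

{"op": "move_arm", "data": {
  "plan": [
    {"x": 0,"y": -0.005,"z": -0.0005,"yaw": 0,"fingers": 1},
    {"x": 0,"y": -0.005,"z": -0.0005,"yaw": 0,"fingers": 1}
  ]
}}

```text
time: 17.5
eef_pos: [0.4914, 0.0123, 0.2585]
tcp_rot: [0.999, 0.039, 0.002, 0.0]
contact_force: [2.8, -1.6, 6.1]
opening: 0.355
finger_force: 48.2
```

```bash
python3 c.py 0 0 0.2 .15 .25
```

```text
t 17.55 meas [0.104 0.104 0.124 0.155] med 0.111 | th 0.120 w 0.140 b -1.50 a 2.45 k 11.05 sd [0.006 0.023 0.083 0.336 0.625] neff 3026 | A 0.122 Aeq 0.092 -> A 0.174 shift y,z mm [7.7 1.1] | fut th 0.168 w 0.271 sd 0.012 | F [ 2.9 -1.9  5. ] g 48 eefS [-109.5  -18.3  258.5]
```

{"op": "move_arm", "data": {
  "plan": [
    {"x": 0,"y": -0.002,"z": 0,"yaw": 0,"fingers": 1},
    {"x": 0,"y": -0.003,"z": -0.0005,"yaw": 0,"fingers": 1}
  ]
}}

```text
time: 17.75
eef_pos: [0.4912, 0.0139, 0.2587]
tcp_rot: [0.999, 0.039, 0.002, 0.002]
contact_force: [4.0, -5.2, 2.6]
opening: 0.354
finger_force: 47.9
```

```bash
python3 c.py 0 0 0.2 .15 .25
```

```text
t 17.80 meas [0.137 0.137 0.159 0.148] med 0.144 | th 0.152 w 0.135 b -1.50 a 2.43 k 11.01 sd [0.006 0.023 0.082 0.33  0.615] neff 3690 | A 0.111 Aeq 0.092 -> A 0.148 shift y,z mm [5.6 0.7] | fut th 0.195 w 0.224 sd 0.012 | F [ 3.  -4.   4.5] g 48 eefS [-109.5  -16.6  258.7]
```

{"op": "move_arm", "data": {
  "plan": [
    {"x": 0,"y": -0.0015,"z": 0,"yaw": 0,"fingers": 1},
    {"x": 0,"y": -0.0025,"z": 0,"yaw": 0,"fingers": 1}
  ]
}}

```text
time: 18.0
eef_pos: [0.4911, 0.0153, 0.2588]
tcp_rot: [0.999, 0.039, 0.002, 0.003]
contact_force: [3.3, -7.2, 4.1]
opening: 0.356
finger_force: 48.0
```

```bash
python3 c.py 0 0 0.25 .15 .25
```

```text
t 18.05 meas [0.171 0.171 0.195 0.14 ] med 0.179 | th 0.185 w 0.129 b -1.50 a 2.43 k 11.02 sd [0.006 0.024 0.085 0.321 0.627] neff 3822 | A 0.102 Aeq 0.081 -> A 0.154 shift y,z mm [7.9 1. ] | fut th 0.229 w 0.245 sd 0.013 | F [ 3.  -6.4  5.1] g 48 eefS [-109.5  -15.2  258.8]
```

{"op": "move_arm", "data": {
  "plan": [
    {"x": 0,"y": -0.001,"z": 0,"yaw": 0,"fingers": 1},
    {"x": 0,"y": -0.002,"z": 0,"yaw": 0,"fingers": 1},
    {"x": 0,"y": -0.0025,"z": 0,"yaw": 0,"fingers": 1}
  ]
}}

```text
time: 18.35
eef_pos: [0.4907, 0.0175, 0.2592]
tcp_rot: [0.999, 0.04, 0.001, 0.004]
contact_force: [1.6, -6.9, 6.2]
opening: 0.352
finger_force: 47.9
```

```bash
python3 c.py 0 0 0.28 .15 .25
```

```text
t 18.40 meas [0.229 0.229 0.242 0.139] med 0.233 | th 0.238 w 0.131 b -1.49 a 2.53 k 10.96 sd [0.007 0.025 0.085 0.284 0.617] neff 2307 | A 0.087 Aeq 0.071 -> A 0.124 shift y,z mm [5.6 0.6] | fut th 0.279 w 0.215 sd 0.013 | F [ 2.8 -7.   5.8] g 48 eefS [-109.7  -13.   259.2]
```

{"op": "move_arm", "data": {
  "plan": [
    {"x": 0,"y": -0.0015,"z": 0,"yaw": 0,"fingers": 1},
    {"x": 0,"y": -0.003,"z": 0,"yaw": 0,"fingers": 1},
    {"x": 0,"y": -0.004,"z": 0,"yaw": 0,"fingers": 1}
  ]
}}

```text
time: 18.7
eef_pos: [0.4905, 0.0208, 0.2596]
tcp_rot: [0.999, 0.04, 0.002, 0.005]
contact_force: [1.7, -9.1, 7.6]
opening: 0.356
finger_force: 47.6
```

```bash
python3 c.py 0 0 0.3 .1 .25
```

```text
t 18.75 meas [0.272 0.272 0.285 0.151] med 0.276 | th 0.281 w 0.095 b -1.48 a 2.57 k 10.89 sd [0.007 0.026 0.082 0.241 0.611] neff 2862 | A 0.065 Aeq 0.065 -> A 0.090 shift y,z mm [3.7 0.3] | fut th 0.306 w 0.097 sd 0.012 | F [ 0.8 -8.8  6.5] g 48 eefS [-109.6   -9.7  259.6]
```

{"op": "move_arm", "data": {
  "plan": [
    {"x": 0,"y": 0.0015,"z": 0,"yaw": 0,"fingers": 1},
    {"x": 0,"y": 0.0015,"z": 0,"yaw": 0,"fingers": 1},
    {"x": 0,"y": 0.0015,"z": 0,"yaw": 0,"fingers": 1}
  ]
}}

```text
time: 19.05
eef_pos: [0.4906, 0.0197, 0.2596]
tcp_rot: [0.999, 0.04, 0.002, 0.004]
contact_force: [2.5, -7.9, 8.0]
opening: 0.355
finger_force: 47.6
```

```bash
python3 c.py 0 0 0.32 .05 .35
```

```text
t 19.10 meas [0.295 0.295 0.317 0.154] med 0.303 | th 0.307 w 0.078 b -1.48 a 2.54 k 10.92 sd [0.007 0.027 0.078 0.204 0.586] neff 2884 | A 0.072 Aeq 0.061 -> A 0.063 shift y,z mm [-1.3 -0.1] | fut th 0.319 w 0.003 sd 0.004 | F [ 2.  -7.3  7.1] g 48 eefS [-109.6  -10.7  259.6]
```

Nearly down; let it finish with a slightly larger lever lean.

{"op": "move_arm", "data": {
  "plan": [
    {"x": 0,"y": 0.001,"z": 0,"yaw": 0,"fingers": 1},
    {"x": 0,"y": 0.001,"z": 0,"yaw": 0,"fingers": 1},
    {"x": 0,"y": 0.002,"z": 0,"yaw": 0,"fingers": 1},
    {"x": 0,"y": 0.003,"z": 0,"yaw": 0,"fingers": 1},
    {"x": 0,"y": 0.004,"z": 0,"yaw": 0,"fingers": 1}
  ]
}}

```text
time: 19.6
eef_pos: [0.4908, 0.0174, 0.2594]
tcp_rot: [0.999, 0.039, 0.002, 0.001]
contact_force: [1.8, -4.1, 7.0]
opening: 0.358
finger_force: 47.7
```

```bash
python3 c.py 0 1 0.32 0 .35 .25,.3,.34
```

```text
t 19.65 meas [0.296 0.296 0.318 0.156] med 0.304 | th 0.317 w 0.016 b -1.49 a 2.49 k 10.96 sd [0.005 0.024 0.074 0.212 0.568] neff 1012 | A 0.087 Aeq 0.063 -> A 0.060 shift y,z mm [-4.1 -0.3] | fut th 0.318 w -0.010 sd 0.003 | F [ 1.9 -4.   7.5] g 48 eefS [-109.6  -13.1  259.4]
[('.25', [24.0, 4.1]), ('.3', [31.3, 6.1]), ('.34', [37.0, 8.0])]
```

{"op": "move_arm", "data": {
  "plan": [
    {"x": 0,"y": 0.008,"z": 0.0005,"yaw": 0,"fingers": 1},
    {"x": 0,"y": 0.016,"z": 0.0015,"yaw": 0,"fingers": 1},
    {"x": 0,"y": 0.024,"z": 0.003,"yaw": 0,"fingers": 1},
    {"x": 0,"y": 0.032,"z": 0.005,"yaw": 0,"fingers": 1},
    {"x": 0,"y": 0.038,"z": 0.007,"yaw": 0,"fingers": 1}
  ]
}}

```text
time: 20.15
eef_pos: [0.4941, -0.0168, 0.2519]
tcp_rot: [0.999, 0.039, 0.002, -0.004]
contact_force: [2.3, 3.7, 9.6]
opening: 0.35
finger_force: 49.1
```

```bash
python3 c.py 0 1 0.32 0 .35 .3,.32,.34
```

```text
t 20.20 meas [0.305 0.305 0.33  0.157] med 0.313 | th 0.320 w 0.003 b -1.49 a 2.49 k 10.97 sd [0.    0.019 0.074 0.214 0.564] neff 6000 | A 0.327 Aeq 0.063 -> A 0.062 shift y,z mm [-38.8  -7.6] | fut th 0.317 w -0.016 sd 0.002 | F [4.4 2.  4.6] g 49 eefS [-109.3  -48.5  251.3]
[('.3', [-3.8, -1.2]), ('.32', [-1.0, -0.3]), ('.34', [1.9, 0.7])]
```

{"op": "move_arm", "data": {
  "plan": [
    {"x": 0,"y": 0,"z": 0,"yaw": 0,"fingers": 0.6},
    {"x": 0,"y": 0,"z": 0,"yaw": 0,"fingers": 0.5},
    {"x": 0,"y": 0,"z": 0,"yaw": 0,"fingers": 0.3},
    {"x": 0,"y": 0,"z": 0,"yaw": 0,"fingers": 0},
    {"x": 0,"y": 0,"z": 0,"yaw": 0,"fingers": 0}
  ]
}}

```text
time: 20.7
eef_pos: [0.4923, -0.0188, 0.2504]
tcp_rot: [0.999, 0.039, -0.001, -0.0]
contact_force: [-0.5, -0.4, 0.7]
opening: 0.974
finger_force: 0.0
```

{"op": "move_arm", "data": {
  "plan": [
    {"x": 0,"y": 0,"z": 0,"yaw": 0,"fingers": 0},
    {"x": 0,"y": 0,"z": -0.01,"yaw": 0,"fingers": 0},
    {"x": 0,"y": 0,"z": -0.03,"yaw": 0,"fingers": 0},
    {"x": 0,"y": 0,"z": -0.06,"yaw": 0,"fingers": 0},
    {"x": 0,"y": 0,"z": -0.1,"yaw": 0,"fingers": 0}
  ]
}}

```text
time: 21.2
eef_pos: [0.4918, -0.0187, 0.3508]
tcp_rot: [0.999, 0.039, -0.002, -0.0]
contact_force: [0.9, -0.7, -0.5]
opening: 1.0
finger_force: 0.0
```

```bash
python3 - <<'E'
from h import *
s=ctrl.get_state();a=ctrl.read_camera('scene')[:,:,::-1];b=ctrl.read_camera('side')[:,:,::-1];print(s['time'],s['eef_pos'],s['opening'],s['contact_force'],brass_ang(a))
cv2.imwrite('pics/end.png',cv2.resize(np.hstack([a,b]),(800,300)))
E
```

```text
21.2 [ 0.49184678 -0.01866315  0.35081187] 1.0000493529360959 [ 0.92269648 -0.67653992 -0.45571127] (np.float64(0.30882351519810436), 156, np.float64(0.12517990143864272))
```

View pics/end.png

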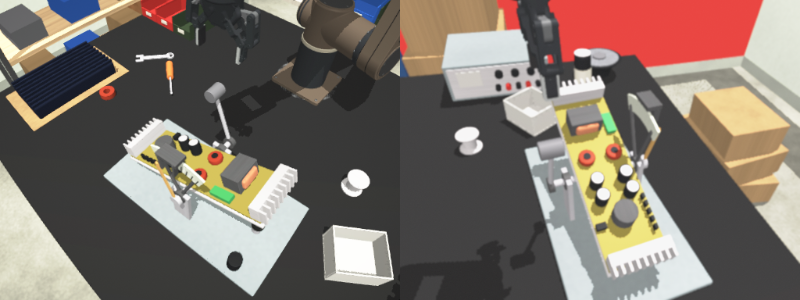

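The picture shows the board lying right end down. The pointer reads 0.305, the lever is released and leaning with the board, and the gripper is clear above it. I'm handing the job in.

```bash
python3 -c "
from plant import ctrl
print(ctrl.sign_off())"
```

```text
the job is handed in; nothing more can be done
None
```

I held the pointer between the prongs for about 7 s (10.0–17.0 s), eased the board down onto its other rest at roughly 0.15 rad/s, let go of the lever and handed the job in at about 21 s; the hand-in gave no verdict.

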